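# Line up three bearing blocks with an aligning bar

## Robot

A 7-joint arm with a two-finger parallel gripper is mounted at the origin on a cart in front of the work surface, level with it; the furniture and walls round the work are solid. World frame = base frame: x ahead of the robot, y to its left, z up, the work surface at z = 0. Lengths are in m, angles in rad, forces in N, time in s.
With the tool pointing down it reaches from about 0.4 to 0.75 m from the base axis. Payload 19.5 kg.
Tool frame: the origin (TCP) lies at the very end of the fingers, on their centre line; the grasp point (between the pads) lies 19 mm behind it; z points along the fingers, y is the line along which they close (so a half turn about z gives the same grasp; the last joint's range is limited). The gripper opens to 85 mm and grips with 20 to 120 N. Pads are 22 mm wide; open, the fingers measure 114 mm over their backs; the gripper's body (76 mm by 85 mm) begins 54 mm behind the grasp point. The pads swing forward as they close: fully open they stand 13 mm farther back than shut.
Start: joints at [-1.324, 0.707, -0.028, 1.485, 0.022, 0.951, -0.075], TCP at [0.164, 0.551, 0.231] pointing down, gripper open.
Joint ranges: [-2.71, 2.71], [-0.32, 2.16], [-1.57, 1.52], [0, 2.45], [-1.46, 4.6], [0, 2.02], [-2.83, 2.83]. Speed limits (rad/s): [1.89, 1.89, 2.57, 2.57, 3.01, 3.01, 3.01].

## Interface

Orientations are given as a unit quaternion [x, y, z, w].
In Python, from cell import ctrl, imaging gives the robot as it stands.
- The arm moves only by the tool carry_out, never from a script. Its argument "rows" is text: rows parted by semicolons, each of 7 numbers parted by spaces: the turn, a rotation vector about the tool's x, y, z in degrees, then the shift along the tool's x, y, z in cm, then the closure in counts, from 0 (fully open) to 255 (shut). A call has 1 to 12 rows; each row is the pose to reach, as a shift and turn from the pose commanded when the call began, along the tool's axes at that moment; what a row does not reach only later rows make up. A row lasts 1/8 s, in which the tool goes at most 62.5 mm and 10.7 degrees, less where a joint would pass 70% of its speed; a pose out of reach is approached as far as the arm can. A call with a gripper value outside its range is refused whole. The fingers move at their own pace and stop on an object; "grip_force" is the grip in N (left out, the last holds). Time passes only in rows, so rows that repeat a pose let the fingers close. It gives the time, the measured TCP pose, the force, the opening and the grip force at its end, in the units of the state.
- ctrl.sense(): the state, without advancing time (a new reading comes with each control period).
- imaging.grab_frame(name): name is "side" or "top" or "wrist"; returns (picture, depth): 480x640x3 uint8, red, green, blue; 480x640 float32, m along the optical axis (not along the pixel's ray), 0 where there is no reading.
- imaging.camera_model(name): a dict with "camera_matrix" (3x3 intrinsics, pixels), "D" ([k1, k2, p1, p2, k3] as OpenCV has them; the pictures are not rectified), "view" (4x4, takes a point from world to camera coordinates). Camera axes: x right, y down, z forward; pixel columns grow to the right and rows downward; lengths in m; the calibration is good to about 2 mm. A picture is of the moment at which its call begins: read the wrist's pose just before it. camera_model takes no time and is no camera call; for the wrist camera it gives the pose at the moment of the call.
- ctrl.hand_in(): hands the job in; it is judged then, once.
The state is a dict: "clock": time; "qpos": joint angles; "qvel": joint speeds; "joint_efforts": joint torques, N m; "tcp_pos": TCP position; "orientation": TCP orientation; "wrist_force": force on the tool from outside, world axes, zero at the start; "ft_torque": the same for the moment, N m; "finger_gap": opening from 0.0 (shut) to 1.0 (fully open); "grasp_force": force on a finger pad.
Only numpy, scipy, OpenCV 4.12 (cv2) and the standard library are available. Lean on these libraries where they do the work, as an engineer would, in place of code of your own. Each camera call takes 0.05 s, during which the arm holds its last target. There are 200 camera calls.

## Task

Pick up the aligning bar by its square handle and thread it through the bores of all three bearing blocks on the rail, from the end that faces the bar, shifting the slack blocks sideways with the bar until they line up, until the shoulder of the handle is fully home against the first block. Feel for each bore and never force the bar; leave it there, and leave the other things on the bench alone.

Things in the scene. Friction and masses are not known exactly. Their poses are not given: they have to be found in the camera images.
- bar_grip (a point): Centre of the bar's square steel handle, 70 mm long, 24 x 24 mm, to be gripped across its flats from above. The bar lies loose on the bench, this point 12 mm above it. x runs along the bar from handle to rod tip, z up. The handle's flat front face (shoulder) lies 35 mm ahead of this point; a round 14 mm aluminium rod runs 156 mm on from there. Balance point: 12 mm ahead, inside the handle.
- bar_tip (a point): Centre of the flat tip of the rod, on the bar's centre line, 191 mm ahead of bar_grip; same axes. The last 5 mm are bevelled from 14 to 10 mm diameter, so the tip slips into a bore up to about 2.5 mm off centre. With the bar home it stands 156 mm past rail_entry.
- rail_entry (a point): Point on the rail's centre line at bore height (50 mm above the bench), in the plane of the first block's front face. x: the way the bar goes in; y: left of that; z up. The blocks' front faces are at x = 0, 60 and 120 mm. Each bore starts anywhere within 9 mm to either side of the centre line, each at another place; this is not measured and must be felt (or seen).
- bar: The aligning bar as a whole: 226 mm long, about 0.33 kg. Origin on its underside, 12 mm below bar_grip, same axes.
- rail: Fixed dark steel plate 220 x 116 x 12 mm with three equal grey blocks: 22 mm thick along x, 66 mm wide, tops 73 mm above the bench, a straight 16 mm bore through each; feet below 22 mm, 4 mm longer each way. Blocks slide alone along y, up to 16 mm off centre, against about 2 N of friction, and stay where left. Origin: plate's centre on the bench, 71 mm past rail_entry, same axes.
- offcut_2: Bystander: loose beech offcut 60 x 85 x 24 mm, origin at the centre of its underside.
- angle_bracket: Bystander: loose steel angle bracket 60 x 40 x 50 mm, origin at the centre of its underside.
- sanding_block: Bystander: loose sanding block 64 x 112 x 36 mm, origin at the centre of its underside.

How it is judged:
On the way, in this order (a step that is already met when the one before it is completed fails the run):
1. the bar's tip is inside or past the first bore (15 mm or more past its face) (x of bar_tip in the frame of rail_entry above 0.015 m and z of bar_tip in the frame of rail_entry between -0.004 and 0.004 m and y of bar_tip in the frame of rail_entry between -0.017 and 0.017 m), for 0.05 s.
2. the tip has entered the second bore (x of bar_tip in the frame of rail_entry above 0.072 m and z of bar_tip in the frame of rail_entry between -0.004 and 0.004 m and y of bar_tip in the frame of rail_entry between -0.017 and 0.017 m), for 0.05 s.
3. the tip has entered the third bore (x of bar_tip in the frame of rail_entry above 0.132 m and z of bar_tip in the frame of rail_entry between -0.004 and 0.004 m and y of bar_tip in the frame of rail_entry between -0.017 and 0.017 m), for 0.05 s.
At the end, for the whole second after the job is handed in: The bar rests through all three bores: tip 153 to 159 mm past the first block's front face (shoulder within 3 mm of it), within 5 mm of bore height, 18 mm of the rail's centre line and 0.12 rad of its direction; the three loose bystanders within 20 mm of where they were (x of bar_tip in the frame of rail_entry between 0.153 and 0.159 m and z of bar_tip in the frame of rail_entry between -0.005 and 0.005 m and y of bar_tip in the frame of rail_entry between -0.018 and 0.018 m and angle between the x axis of bar_tip and the x axis of rail_entry, either way round below 0.12 rad and linear speed of bar below 0.02 m/s and distance of each of offcut_2, angle_bracket, sanding_block from where it was at the start of the episode below 0.02 m); the robot touches nothing.
It fails at once if the bar is forced: more than 40 N between the bar and the rail with its blocks (contact force between bar and rail above 40 N).
It fails at once if the robot itself presses on the rail or its blocks with more than 40 N (contact force between any of the fingers, the arm and rail above 40 N).
It fails at once if a loose bystander is pushed more than 20 mm (distance of any of offcut_2, angle_bracket, sanding_block from where it was at the start of the episode above 0.02 m).
It also fails if it takes over 72 s, if anything falls off the work surface, if the arm or the gripper's body presses on something with over 40 N, if the wrist force passes 120 N, or if a joint passes its speed limit or range.

## Working session

There is one attempt and no reset: what is moved stays moved. The work goes in short steps, Python scripts to look and compute and a tool call to move; the robot and the scene stay as the last step left them, time stands still between calls to the robot, and variables do not carry over. Pictures are saved under pics/ and viewed, at most 10 in all, crops included, and the job is handed in when it is done.

Besides the shell and the picture viewer there is one more tool, called after "Emit:" as name(argument=value, ...), one argument or row to a line, values as JSON. carry_out: Moves the arm, as the interface text tells. Its arguments: {"type":"object","properties":{"rows":{"type":"string"},"grip_force":{"type":"number"}},"required":["rows"]}

```bash
mkdir -p pics; ls
cat > h.py <<'E'
import numpy as np,cv2
from cell import ctrl,imaging
from scipy.spatial.transform import Rotation as R
def grab(n,save=None):
    m=imaging.camera_model(n); p,d=imaging.grab_frame(n)
    np.savez(f'{n}.npz',p=p,d=d,K=m['camera_matrix'],D=m['D'],V=m['view'])
    if save: cv2.imwrite('pics/'+save,p[:,:,::-1])
    return p,d
def ray(n,uv):
    z=np.load(f'{n}.npz');V=z['V']
    q=cv2.undistortPoints(np.array(uv,float).reshape(-1,1,2),z['K'],z['D'])[:,0]
    r=np.c_[q,np.ones(len(q))]@V[:3,:3]; o=-V[:3,:3].T@V[:3,3]
    return o,r
def onz(n,uv,h):
    o,r=ray(n,uv); return o+r*((h-o[2])/r[:,2])[:,None]
def cloud(n):
    z=np.load(f'{n}.npz');d=z['d'];H,W=d.shape
    uv=np.stack(np.meshgrid(np.arange(W),np.arange(H)),-1).reshape(-1,2)
    o,r=ray(n,uv); return (o+r*d.reshape(-1,1)).reshape(H,W,3)
E
python3 - <<'E'
from h import *
s=ctrl.sense();print(s)
for n in('top','side'):grab(n,n+'0.png')
for n in('top','side'):
    z=np.load(n+'.npz');print(n,-z['V'][:3,:3].T@z['V'][:3,3],z['V'][2,:3])
E
```

```text
pics
{'clock': 0.0, 'qpos': array([-1.3237201 ,  0.7070983 , -0.02763791,  1.48499416,  0.02200206,
        0.95092045, -0.07553918]), 'qvel': array([-1.42663195e-03,  9.57438581e-05,  4.02360665e-04, -1.45160782e-03,
       -1.12151602e-03,  8.58400892e-04,  1.42236917e-03]), 'joint_efforts': array([-1.45747108e-04, -8.83205438e+01,  1.23460505e+00, -2.36172903e+01,
        1.68519298e-02,  6.52263247e-03,  4.95486677e-05]), 'tcp_pos': array([0.16366343, 0.55093475, 0.23083112]), 'orientation': array([ 1.43897828e-01,  9.89592392e-01, -5.54787402e-04, -6.79781952e-05]), 'wrist_force': array([ 1.1413962 ,  0.19282087, -0.38575453]), 'ft_torque': array([ 0.00195032, -0.01649312,  0.03116047]), 'grasp_force': 0.0, 'finger_gap': 0.9968354977027526}
top [ 0.49739139 -0.15351347  0.91964993] [ 0.07092463  0.02280086 -0.99722105]
side [ 0.35165717 -0.880195    0.47050256] [ 0.20912301  0.86137546 -0.46292536]
```

View pics/top0.png

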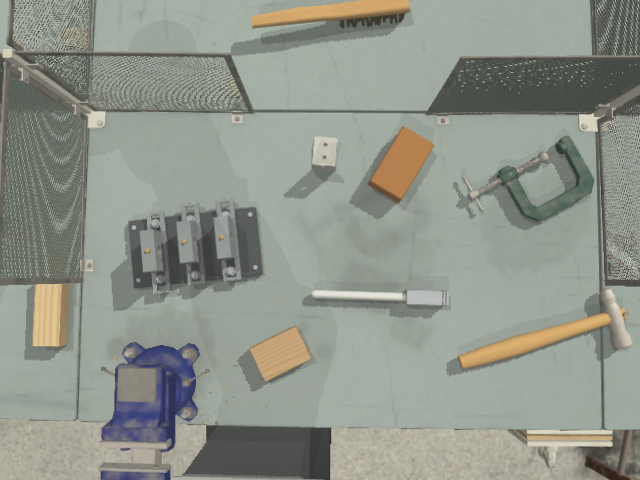

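View pics/side0.png

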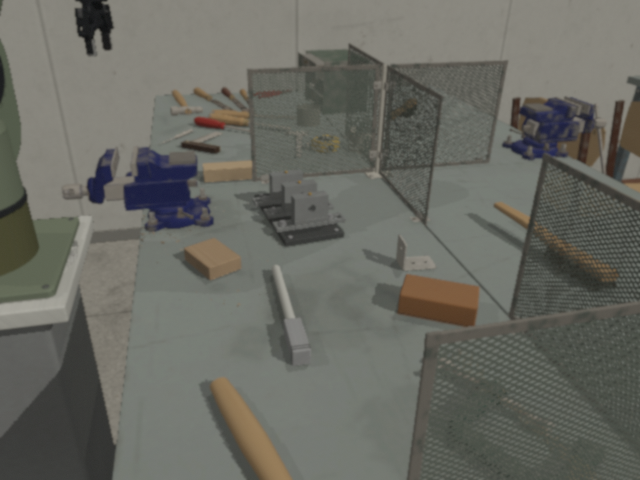

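The top picture shows the bar's tip at (313,295) and its handle at about (407–449, 298). The rail's entry block is at (228,240) and the row of blocks runs left. I'll enlarge both for exact pixels.

Run:
```python
from h import *
p=np.load('top.npz')['p'][:,:,::-1]
a=cv2.resize(p[195:300,120:270],(800,560),interpolation=cv2.INTER_CUBIC)
cv2.imwrite('pics/rail.png',a)
P=cloud('top')
# heights: plate cells and block tops
h=P[...,2]; u,v=np.meshgrid(np.arange(640),np.arange(480))
roi=(u>120)&(u<270)&(v>195)&(v<300)
for name,lo,hi in(('plate',.007,.016),('tops',.068,.078)):
    m=(roi&(h>lo)&(h<hi)).astype(np.uint8)
    n,l,st,c=cv2.connectedComponentsWithStats(m)
    for i in range(1,n):
        if st[i,4]>60:
            r=cv2.minAreaRect(P[l==i][:,:2].astype(np.float32)); print(name,st[i,4],np.median(P[l==i][:,2]),r)
    if name=='plate': print('all',cv2.minAreaRect(P[m>0][:,:2].astype(np.float32)))
roi=(u>300)&(u<460)&(v>280)&(v<315)
for lo,hi in((.019,.03),(.008,.03)):
    m=roi&(h>lo)&(h<hi); print('bar',m.sum(),cv2.minAreaRect(P[m][:,:2].astype(np.float32)))
```

```text
plate 1324 0.009921813619087894 ((0.5563107132911682, -0.026155991479754448), (0.11616140604019165, 0.034585773944854736), 6.644985198974609)
plate 1003 0.00981925982608245 ((0.5468916296958923, 0.03574168682098389), (0.11975616216659546, 0.030849160626530647), 6.03086519241333)
plate 900 0.009854250426472477 ((0.5406569242477417, 0.09502686560153961), (0.11463291198015213, 0.03506479039788246), 7.29887056350708)
plate 869 0.00985009989700103 ((0.5331364870071411, 0.15776222944259644), (0.11435029655694962, 0.03501623496413231), 6.695218563079834)
plate 71 0.010008574096341705 ((0.5184593796730042, 0.0013734176754951477), (0.01528354175388813, 0.01444154791533947), 9.024300575256348)
plate 63 0.009986823296798897 ((0.5109115839004517, 0.06146503612399101), (0.013608159497380257, 0.016835661605000496), 0.21359091997146606)
all ((0.547339916229248, 0.06682392209768295), (0.140685573220253, 0.22446446120738983), 9.773221015930176)
tops 571 0.07088931904779672 ((0.5588517785072327, 0.005875811912119389), (0.06606414169073105, 0.022579655051231384), 6.9119439125061035)
tops 575 0.07078733590951991 ((0.551480233669281, 0.0656997412443161), (0.0664040669798851, 0.02327461913228035), 7.330286502838135)
tops 580 0.07094136267975498 ((0.5361385345458984, 0.12488432228565216), (0.06628641486167908, 0.024146832525730133), 6.004921913146973)
bar 605 ((0.4680819511413574, -0.2523046135902405), (0.21663838624954224, 0.024546906352043152), 87.91024780273438)
bar 1418 ((0.4681779742240906, -0.24795478582382202), (0.22529326379299164, 0.02476266585290432), 88.07782745361328)
```

View pics/rail.png

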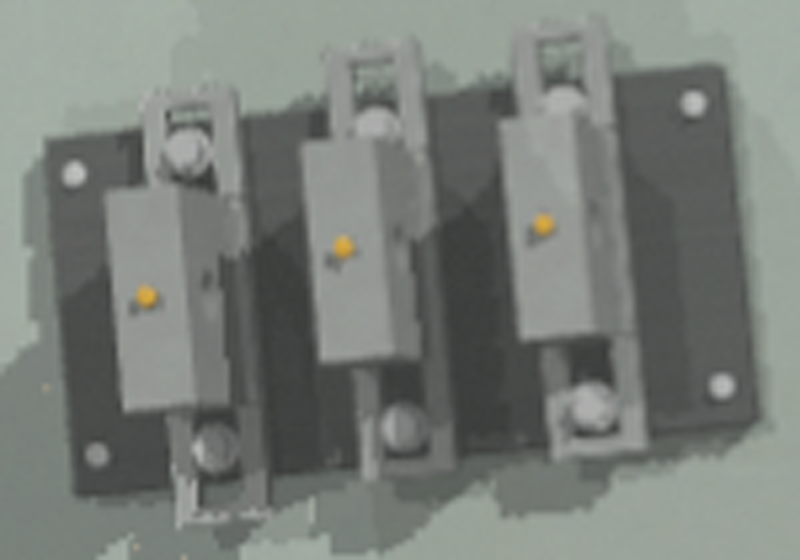

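The crop shows the plate corners at (45,140), (722,65), (755,425) and (75,497), and the screws at (693,103), (722,386), (97,455) and (75,173). The blocks are offset separately: the third, on the left, sits lowest.

```bash
cat >> h.py <<'E'
def move(tp,heading):
    "world target tcp, heading deg of tool x (tool down) -> row numbers from the present pose"
    s=ctrl.sense(); C=R.from_quat(s['orientation'])
    h=np.radians(heading); X=np.array([np.cos(h),np.sin(h),0]);Z=np.array([0,0,-1.]);T=R.from_matrix(np.c_[X,np.cross(Z,X),Z])
    print('turn',(C.inv()*T).as_rotvec(degrees=True).round(2),'cm',(C.inv().apply(np.array(tp)-s['tcp_pos'])*100).round(2))
E
python3 - <<'E'
from h import *
f=lambda a:np.array(a)/[800/150,560/105]+[120,195]
c=onz('top',f([(45,140),(722,65),(755,425),(75,497)]),.012)
s=onz('top',f([(75,173),(693,103),(722,386),(97,455)]),.014)
for a in(c,s):
    d=(a[1]+a[2]-a[0]-a[3])/2; d=-d; print(a.mean(0),np.degrees(np.arctan2(d[1],d[0])),np.linalg.norm(d))
P=cloud('top'); print('vise',P[340:420,100:210,2].max(), 'fence',P[50:280,0:110,2].max())
print(onz('top',[(313,295),(407,298),(449,298)],.012))
move([.466,-.326,.3],88)
E
```

```text
[0.54347178 0.06401126 0.012     ] 96.75114324045839 0.2180806386135873
[0.54406544 0.06424363 0.014     ] 96.94658079668815 0.19937580598156054
vise 0.9196499335145334 fence 0.9196499335145334
[[ 0.46644995 -0.1372649   0.012     ]
 [ 0.46325352 -0.29389482  0.012     ]
 [ 0.46397548 -0.36377342  0.012     ]]
turn [-5.000e-02  4.000e-02  7.545e+01] cm [-53.95 -75.46  -6.84]
```

Emit:
carry_out(
  rows="0 0 0 0 0 -7 0;0 0 10 -4 -5 -7 0;0 0 20 -8 -10 -7 0;0 0 30 -12 -15 -7 0;0 0 38 -16 -21 -7 0;0 0 45 -20 -27 -7 0;0 0 52 -24 -33 -7 0;0 0 60 -28 -39 -7 0;0 0 67 -32 -45 -7 0;0 0 75 -37 -50 -7 0;0 0 75.4 -41 -55 -7 0;0 0 75.4 -45 -60 -7 0",
)

```text
clock: 1.6
tcp_pos: [0.3997, -0.0932, 0.3013]
orientation: [0.719, 0.695, 0.0, -0.0]
wrist_force: [0.7, 2.1, -0.2]
finger_gap: 1.002
grasp_force: 0.0
```

Run:
```python
from h import *
s=ctrl.sense();print(s['clock'],s['tcp_pos'],s['wrist_force'])
move([.466,-.326,.16],88)
```

```text
1.6 [ 0.39966899 -0.09323635  0.30128911] [ 0.72824894  2.05069985 -0.1812561 ]
turn [ 0.   -0.01  0.08] cm [-23.04   7.41  14.12]
```

Emit:
carry_out(
  rows="0 0 0 -5 1.6 3 0;0 0 0 -10 3.2 6 0;0 0 0 -15 4.8 9 0;0 0 0 -20 6.4 12 0;0 0 0 -23 7.4 14.1 0;0 0 0 -23 7.4 14.1 0;0 0 0 -23 7.4 14.1 0",
)

```text
clock: 2.48
tcp_pos: [0.4653, -0.3232, 0.1605]
orientation: [0.719, 0.695, 0.0, -0.0]
wrist_force: [-0.3, 0.6, 0.5]
finger_gap: 1.004
grasp_force: 0.0
```

Run:
```python
from h import *
s=ctrl.sense();print(s['clock'],s['tcp_pos'],s['wrist_force'])
p,d=grab('wrist','w1.png')
P=cloud('wrist');h=P[...,2]
ok=(d>0)&(abs(P[...,0]-.466)<.06)&(P[...,1]<-.1)&(P[...,1]>-.42)
for lo,hi in((.0195,.03),(.006,.03)):
    m=ok&(h>lo)&(h<hi); n,l,st,c=cv2.connectedComponentsWithStats(m.astype(np.uint8)); i=1+st[1:,4].argmax()
    q=P[l==i]; print(st[i],q.min(0),q.max(0),np.median(q[:,2]),cv2.minAreaRect(q[:,:2].astype(np.float32)))
print('bench',np.median(h[(d>0)&(h<.006)]))
```

```text
2.475 [ 0.46533053 -0.3232299   0.16048996] [-0.26400858  0.60011149  0.50667684]
[ 305  185   29   86 2199] [ 0.45307453 -0.36075615  0.01959864] [ 0.4778289  -0.2849596   0.02704533] 0.024705757828146657 ((0.46524322032928467, -0.32277393341064453), (0.07561798393726349, 0.023907305672764778), 88.7415542602539)
[ 305    0   29  271 5481] [ 0.45307453 -0.36075615  0.00676218] [ 0.4778289  -0.14473496  0.02704533] 0.019591628773446557 ((0.46678197383880615, -0.25272679328918457), (0.21574601531028748, 0.023907305672764778), 88.7415542602539)
bench 0.00015281568880448626
```

View pics/w1.png

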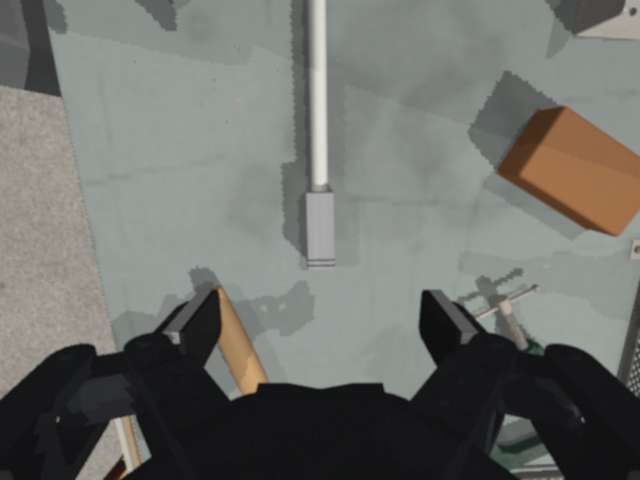

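The wrist picture shows the handle at (307–334, 192–268), with the rod running up to about (318,0) and nothing near the finger path.

Run:
```python
from h import *
print(onz('wrist',[(320,192),(320,262),(320.5,268)],.024)); a=onz('wrist',[(320,180),(317,2)],.019);print(a,np.degrees(np.arctan2(*(a[1]-a[0])[[1,0]])))
move([.4655,-.3258,.003],88.5)
```

```text
[[ 0.46692954 -0.2904726   0.024     ]
 [ 0.46488713 -0.35249863  0.024     ]
 [ 0.46514781 -0.35816387  0.024     ]]
[[ 0.46724798 -0.2809082   0.019     ]
 [ 0.46936113 -0.14812777  0.019     ]] 89.08823552764868
turn [ 0.02 -0.01 -0.4 ] cm [-0.28 -0.   15.78]
```

Emit:
carry_out(
  rows="0 0 -0.7 -0.2 0 5 0;0 0 -0.7 -0.2 0 10 0;0 0 -0.7 -0.2 0 13 0;0 0 -0.7 -0.2 0 15 0;0 0 -0.7 -0.2 0 15.7 0;0 0 -0.7 -0.2 0 15.7 0;0 0 -0.7 -0.2 0 15.7 100;0 0 -0.7 -0.2 0 15.7 200;0 0 -0.7 -0.2 0 15.7 255;0 0 -0.7 -0.2 0 15.7 255;0 0 -0.7 -0.2 0 15.7 255;0 0 -0.7 -0.2 0 15.7 255",
  grip_force=60,
)

```text
clock: 4.03
tcp_pos: [0.4654, -0.3259, 0.0038]
orientation: [0.715, 0.699, 0.0, 0.0]
wrist_force: [-1.7, 1.3, 9.0]
finger_gap: 0.26
grasp_force: 60.2
```

Run:
```python
from h import *
s=ctrl.sense();print({k:np.round(s[k],4) for k in('clock','tcp_pos','wrist_force','ft_torque','grasp_force','finger_gap')})
```

```text
{'clock': np.float64(4.025), 'tcp_pos': array([ 0.4654, -0.3259,  0.0038]), 'wrist_force': array([-1.7359,  1.2942,  8.9529]), 'ft_torque': array([ 0.3052,  0.273 , -0.0177]), 'grasp_force': np.float64(60.2228), 'finger_gap': np.float64(0.2599)}
```

Run:
```python
from h import *
print('sand',onz('top',[(370,180),(406,127),(398,200)],.036),'brk',onz('top',[(315,165),(335,165)],.0))
move([.5866,-.2249,.1],96.9)
```

```text
sand [[ 0.65692911 -0.2295452   0.036     ]
 [ 0.74647448 -0.28906269  0.036     ]
 [ 0.62411619 -0.27557422  0.036     ]] brk [[ 0.68880426 -0.13802204  0.        ]
 [ 0.68904738 -0.17244052  0.        ]]
turn [ 0.02  0.01 -8.15] cm [10.36 11.9  -9.62]
```

Emit:
carry_out(
  rows="0 0 0 0 0 -3 255;0 0 0 0 0 -7 255;0 0 0 0 0 -9.6 255;0 0 -2 2.5 3 -9.6 255;0 0 -4 5 6 -9.6 255;0 0 -6 8 9 -9.6 255;0 0 -8.1 10.4 11.9 -9.6 255;0 0 -8.1 10.4 11.9 -7 255;0 0 -8.1 10.4 11.9 -5 255;0 0 -8.1 10.4 11.9 -3.8 255;0 0 -8.1 10.4 11.9 -3.8 255;0 0 -8.1 10.4 11.9 -3.8 255",
)

```text
clock: 5.52
tcp_pos: [0.5867, -0.2248, 0.042]
orientation: [0.664, 0.748, 0.0, 0.0]
wrist_force: [-0.1, -0.2, -2.3]
finger_gap: 0.264
grasp_force: 59.8
```

Run:
```python
from h import *
s=ctrl.sense();print({k:np.round(s[k],4) for k in('clock','tcp_pos','wrist_force','ft_torque','grasp_force','finger_gap')})
p,d=grab('wrist'); p2,d2=grab('top'); p3,_=grab('side')
a=p[0:300,170:570,::-1]; cv2.imwrite('pics/w2.png',cv2.resize(a,(800,600),interpolation=cv2.INTER_CUBIC))
cv2.imwrite('pics/s2.png',cv2.resize(p3[150:300,200:400,::-1],(800,600),interpolation=cv2.INTER_CUBIC))
P=cloud('wrist'); m=(abs(P[...,2]-.073)<.005)&(d>0)
n,l,st,c=cv2.connectedComponentsWithStats(m.astype(np.uint8))
for i in range(1,n):
    if st[i,4]>100: print(st[i],np.median(P[l==i][:,2]),cv2.minAreaRect(P[l==i][:,:2].astype(np.float32)))
```

```text
{'clock': np.float64(5.525), 'tcp_pos': array([ 0.5867, -0.2248,  0.042 ]), 'wrist_force': array([-0.0701, -0.1606, -2.3213]), 'ft_torque': array([-0.039 ,  0.0228,  0.0199]), 'grasp_force': np.float64(59.7607), 'finger_gap': np.float64(0.2637)}
[348 297  39  61 425] 0.07245307985860877 ((0.5995266437530518, -0.22052165865898132), (0.022511346265673637, 0.013368017971515656), 59.35859298706055)
[253 298  39  65 425] 0.07260852836411259 ((0.5737375020980835, -0.22370877861976624), (0.013388380408287048, 0.022619465366005898), 44.20794677734375)
```

View pics/w2.png

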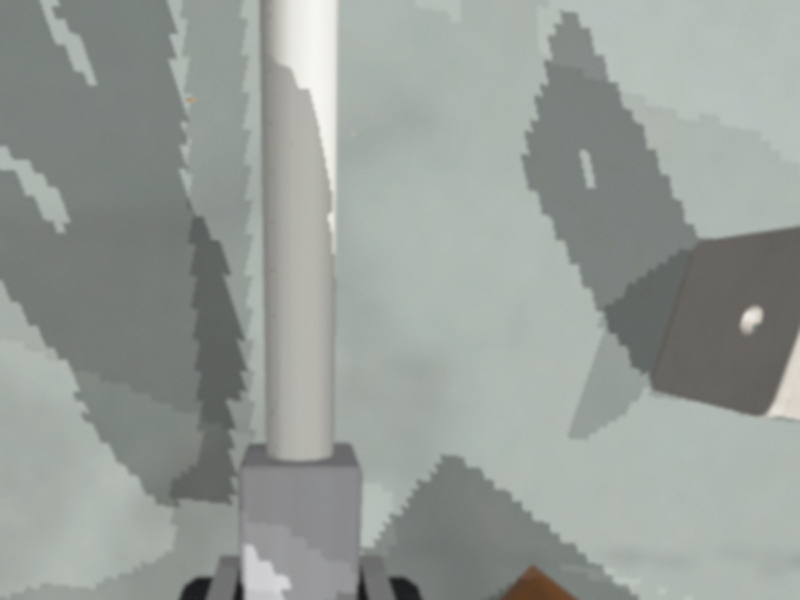

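View pics/s2.png

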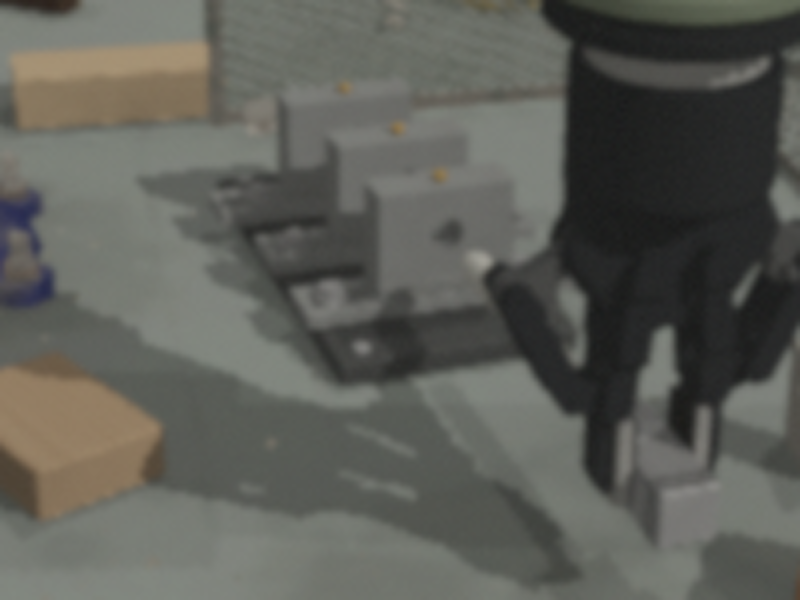

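The side crop shows block 1's bore at (450,232), which lines up with the orange dot and the middle of the block's width. The rod tip is at about (478,260), just short of the face. The wrist view shows the bar held straight along the tool. Next I'll check the same alignment from the top.

Run:
```python
from h import *
p=np.load('top.npz')['p'][:,:,::-1]
cv2.imwrite('pics/t2.png',cv2.resize(p[190:310,190:350],(800,600),interpolation=cv2.INTER_CUBIC))
d=np.array([np.cos(np.radians(96.9)),np.sin(np.radians(96.9)),0]);n=np.array([-d[1],d[0],0])
tip=np.array([.5867,-.2248,.05])+.191*d
E0=np.array([.5523,-.0064,.05])
pts=[tip,tip+[0,0,.005],E0-.0079*n,E0-.0079*n+[0,0,.023]+.011*d]
for c in('side','top'):
    z=np.load(c+'.npz');V=z['V'];q=cv2.projectPoints(np.array(pts),cv2.Rodrigues(V[:3,:3])[0],V[:3,3],z['K'],z['D'])[0][:,0]
    print(c,((q-([200,150] if c=='side' else [190,190]))*(4 if c=='side' else 5)).round(1).tolist())
```

```text
side [[469.7, 262.5], [469.9, 252.5], [447.0, 235.8], [439.4, 181.0]]
top [[300.7, 222.9], [298.6, 221.7], [209.0, 233.1], [162.3, 231.6]]
```

View pics/t2.png

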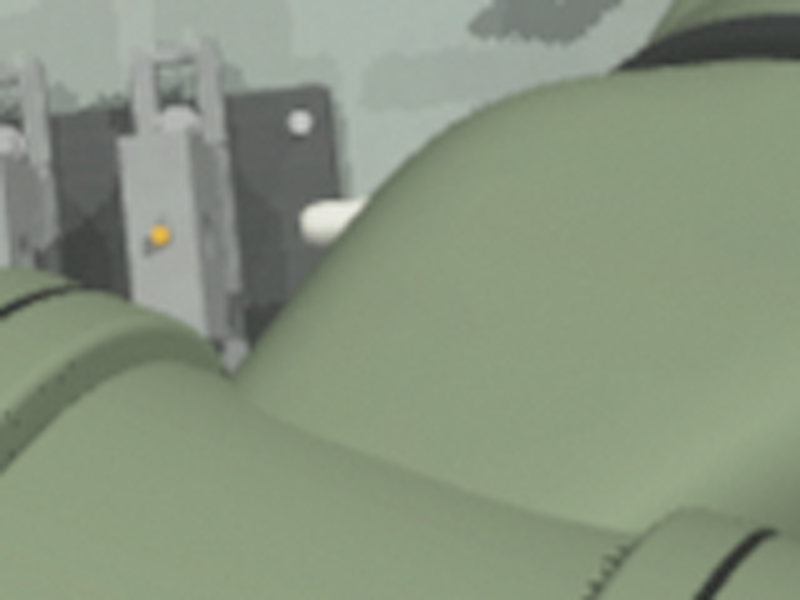

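Tip and block agree with the prediction to about 1 mm in both views. I'll advance to just inside the face and feel for the bore.

Emit:
carry_out(
  rows="0 0 0 1 0 0 255;0 0 0 2 0 0 255;0 0 0 2.6 0 0 255;0 0 0 2.8 0 0 255;0 0 0 3 0 0 255;0 0 0 3.15 0 0 255;0 0 0 3.3 0 0 255;0 0 0 3.3 0 0 255",
)

```text
clock: 6.68
tcp_pos: [0.5826, -0.1916, 0.0413]
orientation: [0.664, 0.748, -0.0, -0.0]
wrist_force: [0.6, -0.8, -2.9]
finger_gap: 0.268
grasp_force: 59.8
```

Emit:
carry_out(
  rows="0 0 0 0.15 0 -0.05 255;0 0 0 0.3 0 -0.05 255;0 0 0 0.45 0 -0.05 255;0 0 0 0.6 0 -0.05 255;0 0 0 0.6 0 -0.05 255",
)

```text
clock: 7.3
tcp_pos: [0.5819, -0.1856, 0.0418]
orientation: [0.664, 0.748, -0.0, -0.0]
wrist_force: [0.1, 0.2, -3.3]
finger_gap: 0.269
grasp_force: 59.8
```

Emit:
carry_out(
  rows="0 0 0 0.3 0 0 255;0 0 0 0.6 0 0 255;0 0 0 0.9 0 0 255;0 0 0 1.2 0 0 255;0 0 0 1.5 0 0 255;0 0 0 1.5 0 0 255",
)

```text
clock: 8.05
tcp_pos: [0.5801, -0.1705, 0.0418]
orientation: [0.663, 0.748, -0.0, -0.0]
wrist_force: [-0.1, 0.2, -4.0]
finger_gap: 0.264
grasp_force: 59.8
```

```bash
cat >> h.py <<'E'
def st():
    s=ctrl.sense(); C=R.from_quat(s['orientation']); h=np.radians(96.9);d=np.array([np.cos(h),np.sin(h)]);n=np.array([-d[1],d[0]])
    X=C.apply([1,0,0]); t=s['tcp_pos'][:2]+.191*X[:2]-[.5523,-.0064]
    print('t',s['clock'],'along,lat mm',(t@d*1e3).round(1),(t@n*1e3).round(1),'z',s['tcp_pos'][2].round(4),'head',np.degrees(np.arctan2(X[1],X[0])).round(2),'F tool',C.inv().apply(s['wrist_force']).round(1),'M',C.inv().apply(s['ft_torque']).round(2))
E
python3 -c "
from h import *
st();p,d=grab('side')
cv2.imwrite('pics/s3.png',cv2.resize(p[150:300,200:400,::-1],(800,600),interpolation=cv2.INTER_CUBIC))"
```

```text
t 8.05 along,lat mm 24.7 -8.0 z 0.0418 head 96.87 F tool [ 0.2 -0.   4. ] M [ 0.02 -0.02  0.01]
```

View pics/s3.png

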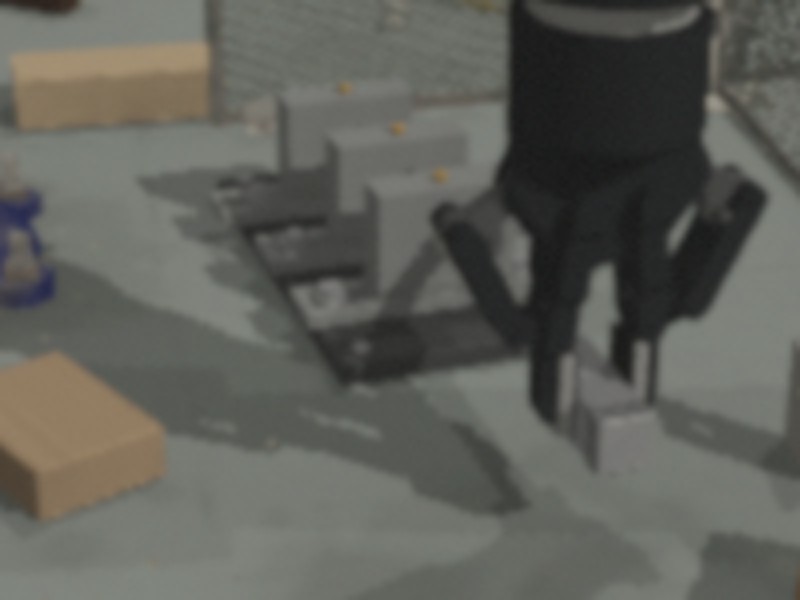

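The bar is in the first bore with almost no force. Next is bore 2, which measures at about the same lateral offset.

Emit:
carry_out(
  rows="0 0 0 0.5 0 0 255;0 0 0 1 0 0 255;0 0 0 1.6 0 0 255;0 0 0 2.2 0 0 255;0 0 0 2.8 0 0 255;0 0 0 3.2 0 0 255;0 0 0 3.4 0 0 255;0 0 0 3.55 0 0 255;0 0 0 3.7 0 0 255;0 0 0 3.85 0 0 255;0 0 0 3.85 0 0 255",
)

```text
clock: 9.48
tcp_pos: [0.5754, -0.1326, 0.0418]
orientation: [0.664, 0.748, -0.0, 0.0]
wrist_force: [0.0, 0.3, -3.0]
finger_gap: 0.265
grasp_force: 59.8
```

```bash
python3 -c "
from h import *
st()"
```

```text
t 9.475 along,lat mm 63.0 -8.0 z 0.0418 head 96.86 F tool [0.3 0.  3. ] M [ 0.01 -0.07 -0.07]
```

Emit:
carry_out(
  rows="0 0 0 0.15 0 0 255;0 0 0 0.3 0 0 255;0 0 0 0.45 0 0 255;0 0 0 0.6 0 0 255;0 0 0 0.6 0 0 255",
)

```text
clock: 10.1
tcp_pos: [0.5748, -0.1265, 0.0418]
orientation: [0.664, 0.748, -0.0, -0.0]
wrist_force: [-0.6, -0.4, -3.2]
finger_gap: 0.262
grasp_force: 59.8
```

```bash
python3 -c "
from h import *
st()"
```

```text
t 10.1 along,lat mm 69.1 -8.0 z 0.0418 head 96.86 F tool [-0.3 -0.7  3.2] M [ 0.   -0.03  0.03]
```

Emit:
carry_out(
  rows="0 0 0 0.5 0 0 255;0 0 0 1 0 0 255;0 0 0 1.5 0 0 255;0 0 0 2.1 0 0 255;0 0 0 2.7 0 0 255;0 0 0 3 0 0 255;0 0 0 3 0 0 255",
)

```text
clock: 10.98
tcp_pos: [0.5712, -0.0967, 0.0418]
orientation: [0.663, 0.748, -0.0, 0.0]
wrist_force: [1.1, 0.2, -3.5]
finger_gap: 0.267
grasp_force: 59.8
```

```bash
python3 -c "
from h import *
st()"
```

```text
t 10.975 along,lat mm 99.1 -8.0 z 0.0418 head 96.87 F tool [0.  1.1 3.5] M [ 0.02 -0.05 -0.01]
```

Through both bores. Now I'll shift sideways about +8.3 mm (tool −y), slowly.

Emit:
carry_out(
  rows="0 0 0 0 -0.1 0 255;0 0 0 0 -0.2 0 255;0 0 0 0 -0.3 0 255;0 0 0 0 -0.4 0 255;0 0 0 0 -0.5 0 255;0 0 0 0 -0.6 0 255;0 0 0 0 -0.7 0 255;0 0 0 0 -0.8 0 255;0 0 0 0 -0.83 0 255;0 0 0 0 -0.83 0 255;0 0 0 0 -0.83 0 255",
)

```text
clock: 12.35
tcp_pos: [0.5629, -0.0978, 0.0418]
orientation: [0.664, 0.748, -0.0, -0.0]
wrist_force: [3.2, -2.1, -3.5]
finger_gap: 0.269
grasp_force: 59.9
```

Run:
```python
from h import *
st()
grab('side','s4.png');p,d=grab('top')
P=cloud('top');h=P[...,2];u,v=np.meshgrid(np.arange(640),np.arange(480))
m=((u>120)&(u<270)&(v>195)&(v<300)&(h>.068)&(h<.078)).astype(np.uint8)
n,l,s,c=cv2.connectedComponentsWithStats(m)
for i in range(1,n):
    if s[i,4]>60: print(s[i],cv2.minAreaRect(P[l==i][:,:2].astype(np.float32)))
```

```text
t 12.35 along,lat mm 99.0 0.3 z 0.0418 head 96.86 F tool [-2.5  3.   3.5] M [-0.8  -0.49  0.44]
```

Emit:
carry_out(
  rows="0 0 0 0.5 0 0 255;0 0 0 1 0 0 255;0 0 0 1.5 0 0 255;0 0 0 1.8 0 0 255;0 0 0 2 0 0 255;0 0 0 2.15 0 0 255;0 0 0 2.3 0 0 255;0 0 0 2.4 0 0 255;0 0 0 2.4 0 0 255",
)

```text
clock: 13.58
tcp_pos: [0.56, -0.0739, 0.0418]
orientation: [0.664, 0.748, -0.0, -0.0]
wrist_force: [3.9, 0.1, -3.2]
finger_gap: 0.266
grasp_force: 59.9
```

```bash
python3 -c "
from h import *
st()"
```

```text
t 13.575 along,lat mm 123.1 0.3 z 0.0418 head 96.86 F tool [-0.4  3.9  3.2] M [-0.84 -0.19  0.46]
```

Emit:
carry_out(
  rows="0 0 0 0.15 0 0 255;0 0 0 0.3 0 0 255;0 0 0 0.45 0 0 255;0 0 0 0.6 0 0 255;0 0 0 0.6 0 0 255",
)

```text
clock: 14.2
tcp_pos: [0.5593, -0.0678, 0.0418]
orientation: [0.663, 0.748, 0.0, -0.0]
wrist_force: [4.1, -0.5, -3.3]
finger_gap: 0.266
grasp_force: 59.9
```

```bash
python3 -c "
from h import *
st()"
```

```text
t 14.2 along,lat mm 129.2 0.3 z 0.0418 head 96.87 F tool [-1.   4.   3.3] M [-0.88 -0.04  0.46]
```

The bar is in bore 3. Advancing to just short of home.

Emit:
carry_out(
  rows="0 0 0 0.3 0 0 255;0 0 0 0.7 0 0 255;0 0 0 1.1 0 0 255;0 0 0 1.5 0 0 255;0 0 0 1.9 0 0 255;0 0 0 2.2 0 0 255;0 0 0 2.4 0 0 255;0 0 0 2.4 0 0 255",
)

```text
clock: 15.2
tcp_pos: [0.5564, -0.0439, 0.0418]
orientation: [0.663, 0.748, 0.0, -0.0]
wrist_force: [4.3, 1.5, -3.9]
finger_gap: 0.267
grasp_force: 59.9
```

```bash
python3 -c "
from h import *
st()"
```

```text
t 15.2 along,lat mm 153.3 0.3 z 0.0418 head 96.87 F tool [1.  4.5 3.9] M [-0.89  0.17  0.3 ]
```

Emit:
carry_out(
  rows="0 0 0 0 0 0 255;0 0 0 0.05 0 0 255;0 0 0 0.1 0 0 255;0 0 0 0.15 0 0 255;0 0 0 0.15 0 0 255",
  grip_force=25,
)

```text
clock: 15.82
tcp_pos: [0.5563, -0.0428, 0.0418]
orientation: [0.664, 0.748, -0.0, 0.0]
wrist_force: [2.9, -2.3, -3.1]
finger_gap: 0.261
grasp_force: 59.9
```

Emit:
carry_out(
  rows="0 0 0 0.03 0 0 255;0 0 0 0.06 0 0 255;0 0 0 0.06 0 0 255",
)

```text
clock: 16.2
tcp_pos: [0.5562, -0.0421, 0.0418]
orientation: [0.664, 0.748, -0.0, -0.0]
wrist_force: [3.9, -1.3, -2.6]
finger_gap: 0.267
grasp_force: 59.9
```

Emit:
carry_out(
  rows="0 0 0 0.04 0 0 255;0 0 0 0.08 0 0 255;0 0 0 0.08 0 0 255",
)

```text
clock: 16.58
tcp_pos: [0.5561, -0.0413, 0.0418]
orientation: [0.664, 0.748, -0.0, -0.0]
wrist_force: [3.6, -2.0, -4.0]
finger_gap: 0.267
grasp_force: 59.9
```

Emit:
carry_out(
  rows="0 0 0 0.03 0 0 255;0 0 0 0.06 0 0 255;0 0 0 0.06 0 0 255",
)

```text
clock: 16.95
tcp_pos: [0.5561, -0.0407, 0.0418]
orientation: [0.664, 0.748, -0.0, -0.0]
wrist_force: [4.0, -0.9, -2.5]
finger_gap: 0.262
grasp_force: 59.8
```

Emit:
carry_out(
  rows="0 0 0 0.03 0 0 255;0 0 0 0.06 0 0 255;0 0 0 0.06 0 0 255",
)

```text
clock: 17.32
tcp_pos: [0.556, -0.0401, 0.0418]
orientation: [0.664, 0.748, -0.0, 0.0]
wrist_force: [3.8, -1.3, -3.6]
finger_gap: 0.267
grasp_force: 59.8
```

Run:
```python
from h import *
st();p,d=grab('wrist')
cv2.imwrite('pics/w5.png',cv2.resize(p[120:300,200:440,::-1],(800,600),interpolation=cv2.INTER_CUBIC))
P=cloud('wrist');
h=np.radians(96.9);D=np.array([np.cos(h),np.sin(h)])
for r in range(140,290,5): 
    q=P[r,322];print(r,((q[:2]-[.5523,-.0064])@D*1e3).round(1),(q[2]*1e3).round(1),end=' | ')
```

```text
t 17.325 along,lat mm 157.1 0.2 z 0.0418 head 96.86 F tool [-1.8  3.6  3.6] M [-0.73 -0.33  0.26]
140 35.9 57.7 | 145 34.1 58.3 | 150 32.3 56.7 | 155 30.5 57.3 | 160 28.7 57.9 | 165 26.9 57.1 | 170 25.1 58.0 | 175 24.1 70.5 | 180 22.6 73.8 | 185 21.0 73.4 | 190 19.2 72.9 | 195 17.7 74.0 | 200 16.2 75.0 | 205 14.8 77.2 | 210 13.4 78.4 | 215 11.7 78.2 | 220 9.2 74.1 | 225 7.3 73.6 | 230 5.7 74.2 | 235 3.6 73.0 | 240 -1.2 61.7 | 245 -2.9 62.8 | 250 -4.7 63.5 | 255 -7.0 62.6 | 260 -9.0 62.6 | 265 -11.2 62.2 | 270 -13.2 62.5 | 275 -15.3 62.5 | 280 -17.2 62.8 | 285 -19.2 63.2 |
```

View pics/w5.png

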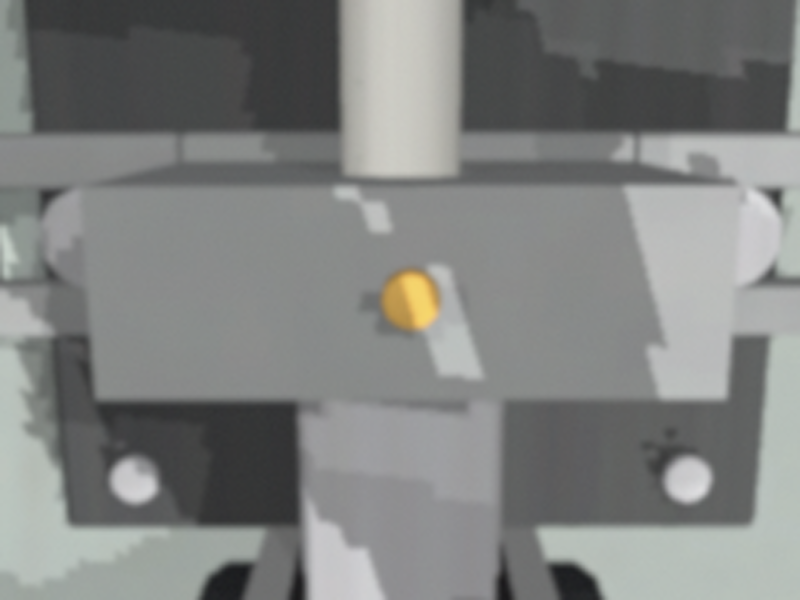

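The crop shows block 1's front edge at row 240 and its back edge at row 175.5. That puts its face about 2 mm further on than my estimate, so I'll keep feeling forward.

Emit:
carry_out(
  rows="0 0 0 0.03 0 0 255;0 0 0 0.06 0 0 255;0 0 0 0.06 0 0 255",
)

```text
clock: 17.75
tcp_pos: [0.5559, -0.0397, 0.0418]
orientation: [0.664, 0.748, -0.0, 0.0]
wrist_force: [3.4, -3.7, -3.7]
finger_gap: 0.265
grasp_force: 59.8
```

Run:
```python
from h import *
st();h=np.radians(96.9);D=np.array([np.cos(h),np.sin(h)])
a=onz('wrist',[(323,175.5),(323,240)],.073);print((a[:,:2]-[.5523,-.0064])@D)
```

```text
t 17.75 along,lat mm 157.5 0.2 z 0.0418 head 96.85 F tool [-4.1  3.   3.7] M [-0.78 -0.76  0.26]
[0.02405425 0.00182537]
```

Emit:
carry_out(
  rows="0 0 0 0.03 0 0 255;0 0 0 0.05 0 0 255;0 0 0 0.05 0 0 255",
)

```text
clock: 18.12
tcp_pos: [0.556, -0.0397, 0.0418]
orientation: [0.664, 0.748, -0.0, 0.0]
wrist_force: [3.7, -4.8, -4.3]
finger_gap: 0.266
grasp_force: 59.8
```

```bash
python3 -c "
from h import *
st()"
```

```text
t 18.125 along,lat mm 157.5 0.1 z 0.0418 head 96.83 F tool [-5.2  3.1  4.3] M [-0.73 -1.33  0.22]
```

Emit:
carry_out(
  rows="0 0 0 0.03 0 0 255;0 0 0 0.05 0 0 255;0 0 0 0.05 0 0 255",
)

```text
clock: 18.5
tcp_pos: [0.556, -0.0397, 0.0419]
orientation: [0.664, 0.748, -0.0, 0.001]
wrist_force: [4.2, -8.9, -3.9]
finger_gap: 0.266
grasp_force: 59.7
```

```bash
python3 -c "
from h import *
st()"
```

```text
t 18.5 along,lat mm 157.5 0.1 z 0.0419 head 96.81 F tool [-9.4  3.2  3.9] M [-0.72 -1.87  0.15]
```

The shoulder is home: it stopped moving while the force climbed to 9 N. I'll relax the push, open and lift away.

Emit:
carry_out(
  rows="0 0 0 -0.06 0.02 0 255;0 0 0 -0.11 0.03 0 255;0 0 0 -0.11 0.03 0 255;0 0 0 -0.11 0.03 0 200;0 0 0 -0.11 0.03 0 150;0 0 0 -0.11 0.03 0 100;0 0 0 -0.11 0.03 0 50;0 0 0 -0.11 0.03 0 50;0 0 0 -0.11 0.03 0 50;0 0 0 -0.11 0.03 0 50",
)

```text
clock: 19.75
tcp_pos: [0.5562, -0.0396, 0.0418]
orientation: [0.664, 0.748, -0.0, 0.0]
wrist_force: [0.2, 0.3, 0.2]
finger_gap: 0.802
grasp_force: 0.0
```

Emit:
carry_out(
  rows="0 0 0 0 0 -1 50;0 0 0 0 0 -2.5 50;0 0 0 0 0 -5 50;0 0 0 0 0 -9 50;0 0 0 -2 0 -13 50;0 0 0 -6 0 -16 50;0 0 0 -10 0 -18 50;0 0 0 -10 0 -18 50;0 0 0 -10 0 -18 50",
)

```text
clock: 20.88
tcp_pos: [0.568, -0.1383, 0.2223]
orientation: [0.664, 0.748, 0.0, -0.0]
wrist_force: [0.5, 0.8, -0.2]
finger_gap: 0.804
grasp_force: 0.0
```

Run:
```python
from h import *
st();p,d=grab('wrist');P=cloud('wrist')
cv2.imwrite('pics/w6.png',cv2.resize(p,(800,600)))
```

```text
t 20.875 along,lat mm 58.2 0.1 z 0.2223 head 96.87 F tool [0.7 0.6 0.2] M [ 0.05 -0.02  0.04]
```

View pics/w6.png

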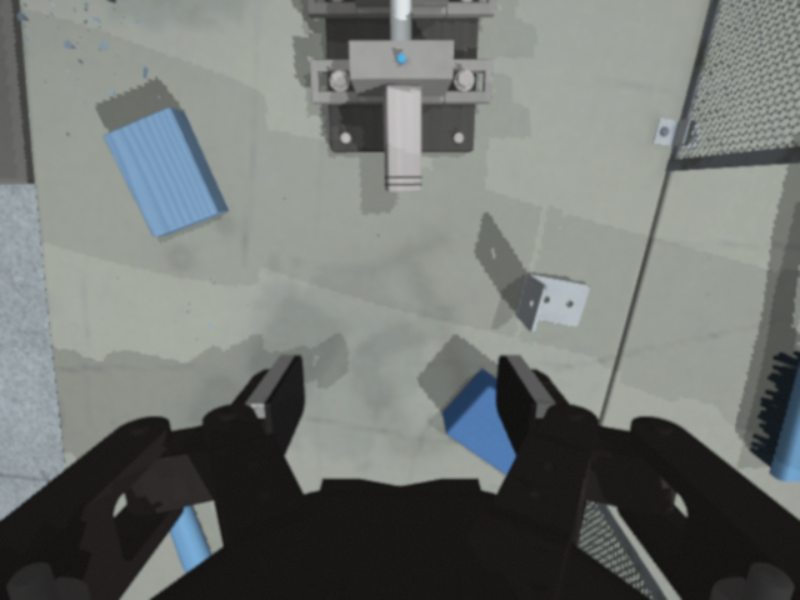

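The picture (colours swapped) shows the handle at (404,85–190), straight and seated against block 1. The bystanders are undisturbed and the gripper is clear, so I'm handing in.

```bash
python3 -c "
from cell import ctrl
print(ctrl.hand_in())"
```

```text
the job is handed in; nothing more can be done
None
```

I threaded the bar through all three bores until its shoulder stopped against the first block at about 9 N, then released it and handed the job in at about 21 s; the hand-in gave no verdict.

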